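# Clear the file, peel a stuck sorting tray off its stack and hold it out

## Robot

A 7-joint arm with a two-finger parallel gripper is mounted at the origin on the work surface. World frame = base frame: x ahead of the robot, y to its left, z up, the work surface at z = 0. Lengths are in m, angles in rad, forces in N, time in s.
With the tool pointing down it reaches from about 0.35 to 0.9 m from the base axis. Payload 8.1 kg.
Tool frame: the origin (TCP) lies at the very end of the fingers, on their centre line; the grasp point (between the pads) lies 19 mm behind it (arm.tcp_to_grasp is the distance from the TCP to the grasp point, in m); z points along the fingers, y is the line along which they close (so a half turn about z gives the same grasp; the last joint's range is limited). The gripper opens to 92 mm and grips with 3 to 60 N. Pads are 19 mm wide; open, the fingers measure 130 mm over their backs; the gripper's body (75 mm by 190 mm) begins 47 mm behind the grasp point.
Start: joints at [-0.103, 0.434, 0.025, 1.573, -0.012, 1.134, -0.075], TCP at [0.625, -0, 0.227] pointing down, gripper open.
Joint ranges: [-2.62, 2.62], [-0.44, 2.09], [-1.27, 1.32], [0.08, 2.57], [-1.32, 4.46], [0.12, 2], [-2.74, 2.74]. Speed limits (rad/s): [2.22, 2.22, 3.01, 3.01, 3.14, 3.14, 3.14].

## Interface

Orientations are given as a rotation vector (axis times angle).
In Python, from cell import arm gives the robot as it stands.
- The arm moves only by the tool jog_arm, called after "Emit:" as name(argument=value, ...) on one line, values as JSON. Schema: {"type":"object","properties":{"segments":{"type":"string"},"grip_n":{"type":"number"},"only":{"type":"string"},"quiet":{"type":"boolean"},"lines":{"type":"string"}},"required":["segments"],"additionalProperties":false}. segments is a string of 1 to 10 rows, parted by a bar, with the numbers parted by spaces; each row has 5 numbers: dx, dy, dz in m, then a turn about the tool's z in rad, then the opening from 0.0 (shut) to 1.0 (fully open); each row shifts and turns the commanded pose from where the row before left it, along the tool's axes as they then stand; what a row does not reach is not made up. A row lasts 1/10 s, in which the tool goes at most 0.05 m and 0.15 rad, less where a joint would pass 70% of its speed; a pose out of reach is approached as far as the arm can. The fingers move at their own pace and stop on an object; grip_n is the grip in N (left out, the last holds). Time passes only in rows, so rows that do not move let the fingers close. The tool returns the time, the measured TCP pose, the force, the opening and the grip force at its end. only (a regular expression) keeps the lines of the reply that match it, lines (a string "A,B") keeps lines A to B, and quiet returns only ok. Input that does not fit is refused with a message, and nothing moves.
- arm.observe(): the state, without advancing time (a new reading comes with each control period).
- arm.get_image(name): name is "scene" or "side" or "wrist"; returns a dict with "image" (420x560x3 uint8, blue, green, red), "fx", "fy", "cx", "cy" (pixels), "distortion" ([k1, k2, p1, p2, k3] as OpenCV has them; the pictures are not rectified), "cam_to_world" (4x4, takes a point from camera to world coordinates); the wrist camera has in their place "mount" (4x4, takes a point from camera to tool coordinates, whose origin is the TCP and whose axes are the flange's). Camera axes: x right, y down, z forward; pixel columns grow to the right and rows downward; lengths in m; the calibration is good to about 2 mm. A picture is of the moment at which its call begins: read the wrist's pose just before it. There is no depth.
- arm.sign_off(): hands the job in; it is judged then, once.
The state is a dict: "clock": time; "joints": joint angles; "dq": joint speeds; "joint_efforts": joint torques, N m; "position": TCP position; "ee_rot": TCP orientation; "force": force on the tool from outside, world axes, zero at the start; "ft_torque": the same for the moment, N m; "width": opening from 0.0 (shut) to 1.0 (fully open); "gripper_force": force on a finger pad.
Only numpy, scipy, OpenCV 4.12 (cv2) and the standard library are available. Lean on these libraries where they do the work, as an engineer would, in place of code of your own. Each camera call takes 0.05 s, during which the arm holds its last target. There are 200 camera calls.

## Task

The flat file left across the top of the nested tray stack belongs in the slot of the wooden block: set its blade down edgewise into the slot, about centred and right down on the slot's floor, and let go of it. Then take the top tray by the upright tab at its corner and peel it off the stack it sticks to: bring the tab's corner well up while the opposite corner is still down in its nest, then lift the tray clear. Finish while holding it out by the tab, level and still, centred over the round rubber pad at a good hand's height (about 20 cm above the bench); do not put it down or let go, and leave the other things on the bench alone.

Things in the scene. Friction and masses are not known exactly. Their poses are not given: they have to be found in the camera images.
- tray: top tray: white formed plastic, rim 130 x 100 mm (x by y), 36 mm high, walls 3 mm leaning outward, underside 96 x 66 mm, about 90 g, empty. Origin: centre of its underside, z up. Nested, its underside is 36 mm and its rim top 72 mm above the bench; it nests 20 mm deep in the tray below with 2 to 3 mm play. An upright tab stands on the rim's corner at -x, +y
- tray_tab (a point): middle of the top edge of the tray's upright tab, at (-57.5, 44.5, 66) mm in the tray's frame. The tab is 9 mm thick, 26 mm long, 30 mm high above the rim; its length lies along the line from the tray's centre out through the corner, direction (-0.79, 0.61) in the tray's frame, so it is gripped across that line
- tray_tabcorner (a point): the rim corner under the tab, at (-65, 50, 36) mm in the tray's frame
- tray_farcorner (a point): the rim corner diagonally across from the tab, at (65, -50, 36) mm in the tray's frame
- stack: fixed stack under the top tray: two more such trays on a dark steel base 150 x 120 mm; four steel strips 70 mm high near the middles of the sides carry sprung felt pads (tops 71.5 mm above the bench) that press on the top tray's rim and hold it with about 2.5 N each until the rim there has risen some 6 mm. Origin: centre of its underside; axes as the tray's at the start
- file: flat hand file on edge across the tray's rim, along the tray's x, about 30 mm to the -y side of its centre. Steel blade 120 long, 4 thick, 22 mm high; wooden handle 80 long, 16 thick, 26 mm high; 110 g. Origin: joint of blade and handle, on the underside (level for both); x along the blade to its tip, z up; handle from x = 0 to -80 mm; centre of mass about x = 36 mm
- file_blade (a point): middle of the blade's lower edge, 60 mm from the file's origin along its x
- file_handle (a point): on the top of the file's handle, 35 mm behind the origin, a good place to grip across its 16 mm
- block_slot (a point): middle of the slot's floor in the fixed wooden block (80 long, 64 wide, 44 mm high); x along the slot, z up. Slot 8 mm wide, open at the top and both ends, floor 18 mm above the bench, 26 mm deep, its top 7 mm flared to 22 mm wide. The blade goes in from above, handle outside either end (-x is nearer the robot); blade centred, the handle starts 20 mm outside the block
- rest: low round black rubber pad, 110 mm across, 10 mm high, fixed to the bench. Origin: centre of its underside
- screwdriver: bystander: screwdriver with a dark wooden handle, 200 mm long, 26 mm high, lying near the robot; leave it alone
- hammer: bystander: small hammer 220 mm long, lying at the far right
- ring1: bystander: steel finger ring, 24 mm across, 7 mm high
- ring2: bystander: brass ring, 28 mm across, 9 mm high
- jar: bystander: jar 42 mm across, 55 mm high
- dish: bystander: glass dish 64 mm across, 28 mm high
- brush: bystander: bench brush 160 mm long, 20 mm high, lying at the right

How it is judged:
On the way, in this order (a step that is already met when the one before it is completed fails the run):
1. the file's blade is down in the block's slot and the file is let go (y of file_blade in the frame of block_slot between -0.006 and 0.006 m and z of file_blade in the frame of block_slot below 0.005 m and x of file_blade in the frame of block_slot between -0.035 and 0.035 m and angle between the x axis of file and the x axis of block_slot, either way round below 0.1 rad and angle between file's own z axis and vertical below 0.2 rad and contact force between the fingers and file below 0.1 N and linear speed of file below 0.03 m/s), for 0.3 s.
2. the tab's corner of the top tray is at least 20 mm up from its nested height while the opposite corner is less than 12 mm up, the tab in the fingers (height (world z) of tray_tabcorner above 0.092 m and height (world z) of tray_farcorner below 0.084 m and horizontal distance between tray and stack below 0.025 m and contact force between the fingers and tray above 0.5 N), for 0.1 s.
At the end, for the whole second after the job is handed in: file untouched in the slot: blade within 5 mm of its floor, 35 mm of centred, 0.1 rad aligned, 0.2 rad upright; tray held in the fingers, clear of the stack, underside 130 to 300 mm up, level within 0.25 rad, under 0.03 m/s, centre within 45 mm of over the pad's centre (y of file_blade in the frame of block_slot between -0.006 and 0.006 m and z of file_blade in the frame of block_slot below 0.005 m and x of file_blade in the frame of block_slot between -0.035 and 0.035 m and angle between the x axis of file and the x axis of block_slot, either way round below 0.1 rad and angle between file's own z axis and vertical below 0.2 rad and height (world z) of tray between 0.13 and 0.3 m and angle between tray's own z axis and vertical below 0.25 rad and horizontal distance between tray and rest below 0.045 m and linear speed of tray below 0.03 m/s and contact force between the fingers and tray above 0.5 N and contact force between tray and stack below 0.1 N and contact force between the fingers and file below 0.1 N); the arm keeps its last pose, push and grip.
It fails at once if another loose thing on the bench was moved more than 30 mm (distance of any of screwdriver, hammer, ring1, ring2, jar, dish, brush from where it was at the start of the episode above 0.03 m).
It also fails if it takes over 67 s, if anything falls off the work surface, if the arm or the gripper's body presses on something with over 40 N, if the wrist force passes 120 N, or if a joint passes its speed limit or range.

## Working session

There is one attempt and no reset: what is moved stays moved. The work goes in short steps, Python scripts to look and compute and a tool call to move; the robot and the scene stay as the last step left them, time stands still between calls to the robot, and variables do not carry over. Pictures are saved under pics/ and viewed, at most 10 in all, crops included, and the job is handed in when it is done.

```bash
ls; mkdir -p pics; cat > h.py <<'E'
import numpy as np, cv2
from scipy.spatial.transform import Rotation as R
from cell import arm
def cam(n):
    s=arm.observe(); d=arm.get_image(n)
    K=np.array([[d['fx'],0,d['cx']],[0,d['fy'],d['cy']],[0,0,1.]])
    if n=='wrist':
        T=np.eye(4);T[:3,:3]=R.from_rotvec(s['ee_rot']).as_matrix();T[:3,3]=s['position'];T=T@np.array(d['mount'])
    else: T=np.array(d['cam_to_world'])
    return d['image'],(K,np.array(d['distortion'],float),T)
def ray(c,px):
    K,D,T=c
    u=cv2.undistortPoints(np.array(px,float).reshape(-1,1,2),K,D).reshape(-1,2)
    v=np.c_[u,np.ones(len(u))]@T[:3,:3].T
    return T[:3,3],v/np.linalg.norm(v,axis=1)[:,None]
def plane(c,px,z):
    o,v=ray(c,px); return o+v*((z-o[2])/v[:,2])[:,None]
def proj(c,P):
    K,D,T=c; P=(np.atleast_2d(P)-T[:3,3])@T[:3,:3]
    return cv2.projectPoints(P,np.zeros(3),np.zeros(3),K,D)[0].reshape(-1,2)
def tri(c1,p1,c2,p2):
    o1,a=ray(c1,p1);o2,b=ray(c2,p2);out=[]
    for i in range(len(a)):
        A=np.c_[a[i],-b[i]];t=np.linalg.lstsq(A,o2-o1,rcond=None)[0]
        q1=o1+a[i]*t[0];q2=o2+b[i]*t[1];out.append(np.r_[(q1+q2)/2,np.linalg.norm(q1-q2)])
    return np.array(out)
E
python3 - <<'E'
from h import *
import pickle
D={}
for n in ['scene','side','wrist']:
    D[n]=cam(n); cv2.imwrite(f'pics/{n}0.png',D[n][0]); print(n,D[n][1][2].round(3).tolist(),D[n][1][0][0,0])
pickle.dump(D,open('d0.pkl','wb'))
print(arm.observe())
E
```

```text
cell.py
pics
scene [[0.141, 0.739, -0.658, 1.301], [0.99, -0.104, 0.094, -0.125], [0.001, -0.665, -0.747, 0.896], [0.0, 0.0, 0.0, 1.0]] 531.4566829342767
side [[-0.884, -0.314, 0.346, 0.304], [-0.467, 0.581, -0.667, 0.496], [0.008, -0.751, -0.66, 0.59], [0.0, 0.0, 0.0, 1.0]] 408.0027437697263
wrist [[1.0, -0.001, -0.001, 0.625], [-0.001, -0.953, -0.304, 0.082], [-0.0, 0.304, -0.953, 0.384], [0.0, 0.0, 0.0, 1.0]] 359.42719172117717
{'clock': 0.15, 'joints': array([-0.10258057,  0.43508169,  0.02499061,  1.57383559, -0.01161684,
        1.13400857, -0.07511606]), 'dq': array([ 7.08134903e-05, -3.04811353e-03, -7.77638121e-04, -3.91389275e-03,
        9.18118849e-06, -1.05718806e-03,  1.68425226e-03]), 'joint_efforts': array([ 9.13879558e-04, -6.68263149e+01,  9.85680185e-01, -3.14695251e+01,
       -6.03506877e-02,  3.94195947e-02,  8.07748006e-05]), 'position': array([ 6.24633670e-01, -6.13248977e-05,  2.26134099e-01]), 'ee_rot': array([-2.22103948e+00, -2.22076035e+00,  1.42647449e-03]), 'force': array([ 0.06312727, -1.40740711, -0.4710619 ]), 'ft_torque': array([-0.03296222, -0.04290898, -0.05041778]), 'gripper_force': 0.0, 'width': 0.9994089973617475}
```

View pics/scene0.png

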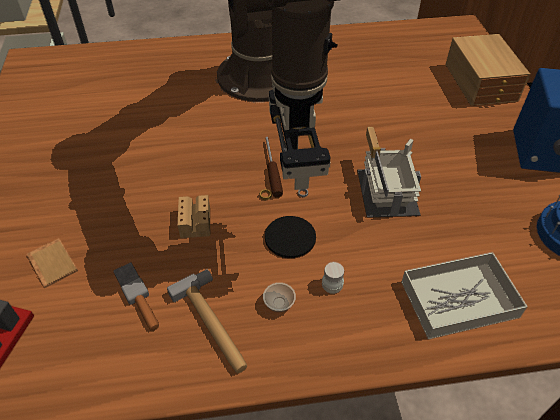

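View pics/side0.png

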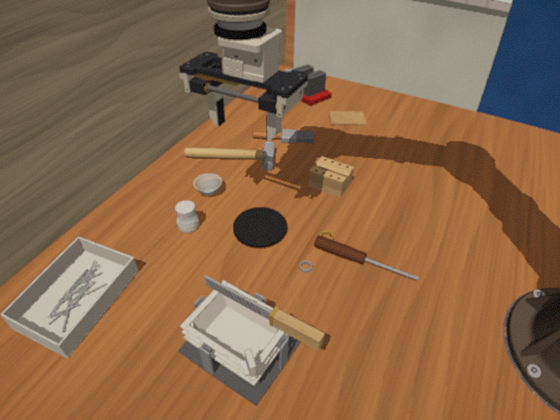

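```bash
python3 - <<'E'
import pickle,cv2,numpy as np
D=pickle.load(open('d0.pkl','rb'))
def c(n,x,y,w,h,s): return cv2.resize(D[n][0][y:y+h,x:x+w],None,fx=s,fy=s,interpolation=cv2.INTER_CUBIC)
a=c('scene',350,120,80,100,4);b=c('side',175,265,160,133,3)
e=c('scene',165,185,60,60,3.3333);f=c('side',300,150,60,60,3.3333)
I=np.zeros((600,800,3),np.uint8);I[:400,:320]=a;I[:399,320:800]=b;I[400:,:200]=e;I[400:,200:400]=f
cv2.imwrite('pics/c1.png',I)
E
```

```text
(no output)
```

View pics/c1.png

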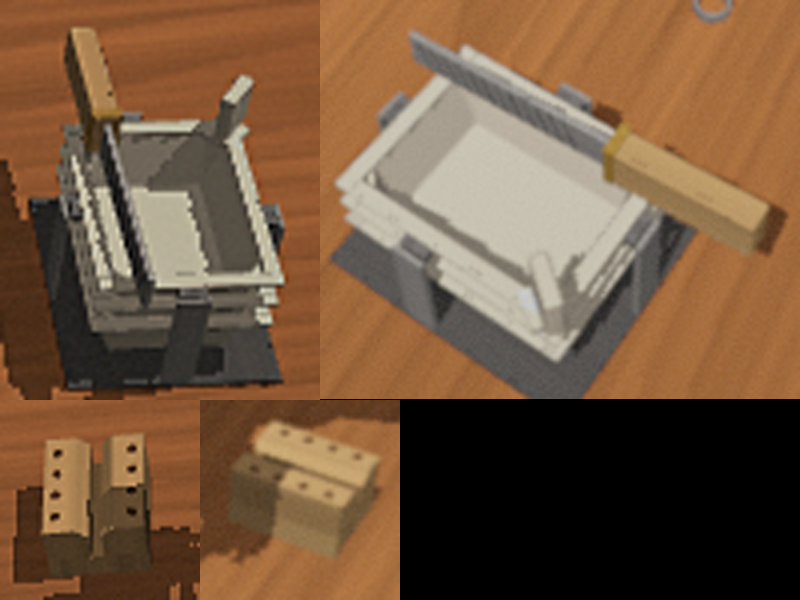

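```bash
python3 - <<'E'
import pickle
from h import *
D=pickle.load(open('d0.pkl','rb'))
S=D['scene'][1];Q=D['side'][1]
s=lambda u,v:(350+u/4,120+v/4)
q=lambda u,v:(175+u/3,265+v/3)
names=['handle end -y top','joint -y top','tab top mid','rim corner far+x+y','rim corner -x-y?','blade tip top']
sp=[s(72,29),s(88,113),s(245,79),s(283,285),s(63,130),s(135,250)]
qp=[q(770,205),q(627,130),q(543,255),q(335,183),q(655,195),q(412,37)]
for n,r in zip(names,tri(S,sp,Q,qp)): print(n,r.round(3))
# block top corners z .044, slot
sb=[(165+u/3.333,185+(v-400)/3.333) for u,v in [(47,440),(142,434),(150,527),(43,533)]]
print('block scene',plane(S,sb,.044).round(3))
qb=[(300+(u-200)/3.333,150+(v-400)/3.333) for u,v in [(266,421),(378,456),(343,505),(233,456)]]
print('block side',plane(Q,qb,.044).round(3))
def c(n,lo,hi): 
  return 
im=D['scene'][0]; m=(im.max(2)<40).astype(np.uint8); m[:215]=0;m[262:]=0;m[:,:260]=0;m[:,320:]=0
k=max(cv2.findContours(m,0,1)[0],key=cv2.contourArea);e=cv2.fitEllipse(k);print('pad',e,plane(S,[e[0]],.01).round(3))
im=D['side'][0]; m=(im.max(2)<40).astype(np.uint8); m[:200]=0;m[250:]=0;m[:,:225]=0;m[:,295:]=0
k=max(cv2.findContours(m,0,1)[0],key=cv2.contourArea);e=cv2.fitEllipse(k);print('pad',e,plane(Q,[e[0]],.01).round(3))
print('wrist mount',np.array(arm.get_image('wrist')['mount']).round(3))
E
```

```text
handle end -y top [0.291 0.195 0.083 0.129]
joint -y top [0.361 0.183 0.077 0.133]
tab top mid [0.373 0.269 0.095 0.129]
rim corner far+x+y [0.486 0.255 0.04  0.146]
rim corner -x-y? [0.337 0.181 0.038 0.127]
blade tip top [0.476 0.176 0.072 0.134]
block scene [[ 0.495 -0.23   0.044]
 [ 0.499 -0.168  0.044]
 [ 0.579 -0.167  0.044]
 [ 0.574 -0.234  0.044]]
block side [[ 0.572 -0.232  0.044]
 [ 0.49  -0.231  0.044]
 [ 0.492 -0.17   0.044]
 [ 0.576 -0.184  0.044]]
pad ((289.7409362792969, 236.69338989257812), (41.173423767089844, 50.37441635131836), 89.82466888427734) [[ 0.611 -0.004  0.01 ]]
pad ((259.0400085449219, 227.61495971679688), (36.88861083984375, 50.66584396362305), 92.13082122802734) [[0.598 0.006 0.01 ]]
wrist mount [[-0.001 -0.953 -0.304  0.083]
 [ 1.    -0.002  0.001 -0.   ]
 [-0.001 -0.304  0.953 -0.158]
 [ 0.     0.     0.     1.   ]]
```

```bash
python3 - <<'E'
import pickle
from h import *
D=pickle.load(open('d0.pkl','rb'))
S=D['scene'][1];Q=D['side'][1]
s=lambda u,v:(350+u/4,120+v/4)
q=lambda u,v:(175+u/3,265+v/3)
sp=[s(72,29),s(88,113),s(245,79),s(283,285),s(63,130),s(135,250),(303,193),(265,194),(334,272)]
qp=[q(770,205),q(627,130),q(543,255),q(335,183),q(655,195),q(412,37),(306,266),(327,234),(186,205)]
for z in (0.005,.07,.098): print(z,np.c_[plane(S,sp,z),plane(Q,qp,z)][:,[0,1,3,4]].round(3).tolist())
print(S[1],Q[1],S[0],Q[0])
E
```

```text
0.005 [[0.28, 0.252, 0.237, 0.079], [0.36, 0.242, 0.321, 0.068], [0.342, 0.349, 0.337, 0.162], [0.518, 0.316, 0.451, 0.174], [0.373, 0.223, 0.295, 0.101], [0.479, 0.239, 0.455, 0.065], [0.486, 0.047, 0.476, 0.046], [0.476, -0.04, 0.474, -0.047], [0.709, 0.072, 0.772, 0.017]]
0.07 [[0.354, 0.225, 0.244, 0.125], [0.428, 0.215, 0.319, 0.116], [0.412, 0.314, 0.333, 0.199], [0.575, 0.284, 0.435, 0.21], [0.44, 0.198, 0.296, 0.145], [0.539, 0.213, 0.438, 0.113], [0.545, 0.034, 0.457, 0.096], [0.537, -0.046, 0.455, 0.013], [0.753, 0.057, 0.72, 0.07]]
0.098 [[0.386, 0.213, 0.247, 0.145], [0.458, 0.204, 0.318, 0.136], [0.442, 0.299, 0.332, 0.215], [0.6, 0.27, 0.428, 0.225], [0.469, 0.187, 0.296, 0.164], [0.565, 0.201, 0.431, 0.133], [0.571, 0.029, 0.449, 0.118], [0.563, -0.049, 0.447, 0.039], [0.771, 0.051, 0.698, 0.093]]
[-0.00451398  0.          0.          0.          0.        ] [-0.09920096  0.          0.          0.          0.        ] [[531.45668293   0.         279.46827751]
 [  0.         531.45668293 205.35106534]
 [  0.           0.           1.        ]] [[408.00274377   0.         277.40268227]
 [  0.         408.00274377 198.30334881]
 [  0.           0.           1.        ]]
```

```bash
python3 - <<'E'
import pickle
from h import *
D=pickle.load(open('d0.pkl','rb'))
S=D['scene'][1];Q=D['side'][1]
s=lambda u,v:(350+u/4,120+v/4)
q=lambda u,v:(175+(u-320)/3,265+v/3)
names=['handle end -y top','joint -y top','tab top mid','rim +x+y','rim -x-y?','blade tip top','base front']
sp=[s(72,29),s(88,113),s(245,79),s(283,285),s(63,130),s(135,250),s(281,384)]
qp=[q(770,205),q(627,130),q(543,255),q(335,183),q(655,195),q(412,37),q(332,255)]
for n,r in zip(names,tri(S,sp,Q,qp)): print(n,r.round(3))
print(arm.observe()['clock'])
E
```

```text
handle end -y top [0.379 0.212 0.095 0.007]
joint -y top [0.454 0.205 0.095 0.001]
tab top mid [0.453 0.289 0.111 0.009]
rim +x+y [0.572 0.284 0.067 0.004]
rim -x-y? [0.432 0.205 0.059 0.009]
blade tip top [0.569 0.205 0.099 0.011]
base front [ 0.583  0.292 -0.002  0.006]
0.2
```

Emit:
jog_arm(segments="0.03 -0.029 0 0 0.4 | 0.03 -0.029 0 0 0.4 | 0.03 -0.029 0 0 0.4 | 0.03 -0.029 0 0 0.4 | 0.03 -0.029 0 0 0.4 | 0.03 -0.029 0 0 0.4 | 0.03 -0.031 0 0 0.4")

```text
clock: 0.9
position: [0.4188, 0.2109, 0.2268]
ee_rot: [2.222, 2.221, 0.0]
force: [-0.3, 1.3, -0.7]
width: 0.44
gripper_force: 0.0
```

Emit:
jog_arm(segments="0 0 0 -0.14 0.4 | 0 0 0 -0.14 0.4 | 0 0 0 -0.14 0.4 | 0 0 0 -0.14 0.4 | 0 0 0 -0.14 0.4 | 0 0 0 -0.14 0.4 | 0 0 0 -0.14 0.4 | 0 0 0 -0.14 0.4 | 0 0 0 -0.14 0.4 | 0 0 0 -0.14 0.4")

```text
clock: 1.9
position: [0.4199, 0.2099, 0.2266]
ee_rot: [-0.259, -3.131, 0.0]
force: [0.4, -0.4, -0.1]
width: 0.403
gripper_force: 0.0
```

Emit:
jog_arm(segments="0 0 0 -0.085 0.4 | 0 0 0 -0.085 0.4 | 0 0 0 0 0.4")

```text
clock: 2.2
position: [0.42, 0.2099, 0.2267]
ee_rot: [0.001, -3.141, 0.0]
force: [0.4, 0.8, 0.1]
width: 0.399
gripper_force: 0.0
```

```bash
python3 - <<'E'
from h import *
import pickle
I,c=cam('wrist'); pickle.dump((I,c),open('w1.pkl','wb')); cv2.imwrite('pics/w1.png',cv2.resize(I,(800,600),interpolation=cv2.INTER_CUBIC)); s=arm.observe();print(s['joints'].round(2),s['clock'])
E
```

```text
[-0.3   0.21 -0.33  1.92  0.08  1.03  0.91] 2.25
```

View pics/w1.png

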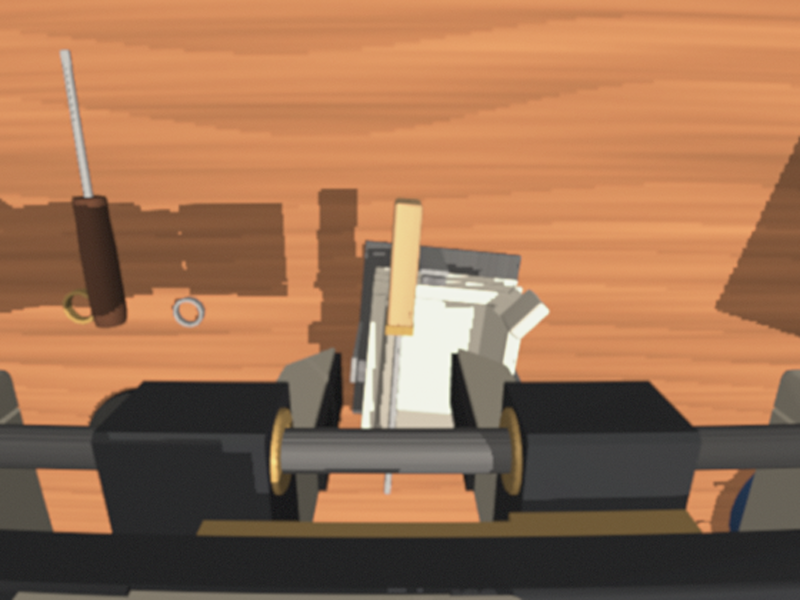

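```bash
python3 - <<'E'
from h import *
import pickle
I,c=pickle.load(open('w1.pkl','rb'));D=pickle.load(open('d0.pkl','rb'));S=D['scene'][1];Q=D['side'][1]
f=1/1.42857
# handle mask: colour in wrist
h=cv2.cvtColor(I,cv2.COLOR_BGR2HSV); 
p=np.array([(397,200),(421,200),(388,330),(412,333),(404.5,200),(400,331),(388,490)])*f
print(plane(c,p,.098).round(4))
q=lambda u,v:(175+(u-320)/3,265+v/3); s=lambda u,v:(350+u/4,120+v/4)
wp=np.array([(397,200),(388,330),(529,308),(380,268),(388,490)])*f
print('w-side',tri(c,wp,Q,[q(770,205),q(627,130),q(543,255),q(655,195),q(412,35)]).round(4))
print('w-scene',tri(c,wp,S,[s(72,29),s(88,113),s(245,79),s(63,130),s(135,250)]).round(4))
m=((h[...,0]>14)&(h[...,0]<28)&(h[...,1]>80)&(h[...,1]<160)&(h[...,2]>190)).astype(np.uint8); m[:, :265]=0;m[:,302:]=0
m[:135]=0;m[235:]=0
k=max(cv2.findContours(m,0,1)[0],key=cv2.contourArea);r=cv2.minAreaRect(k);b=cv2.boxPoints(r);print(b.round(1),plane(c,b,.098).round(4))
print(h[160,284],h[200,282],h[140,400])
E
```

```text
[[0.3779 0.2105 0.098 ]
 [0.3779 0.2239 0.098 ]
 [0.4559 0.2051 0.098 ]
 [0.4579 0.2195 0.098 ]
 [0.3779 0.2147 0.098 ]
 [0.4566 0.2123 0.098 ]
 [0.573  0.2044 0.098 ]]
w-side [[0.3778 0.2105 0.0968 0.0006]
 [0.4541 0.2054 0.0978 0.0036]
 [0.4445 0.2861 0.1093 0.0125]
 [0.4371 0.1985 0.0373 0.0057]
 [0.5769 0.2045 0.0923 0.0013]]
w-scene [[0.3795 0.2129 0.0925 0.0051]
 [0.4564 0.2048 0.0966 0.0006]
 [0.4433 0.294  0.098  0.0094]
 [0.4285 0.2006 0.059  0.0026]
 [0.5686 0.202  0.1021 0.005 ]]
[[269.6 233.9]
 [276.3 141.7]
 [295.5 143. ]
 [288.8 235.3]] [[0.4586 0.2034 0.098 ]
 [0.3792 0.2092 0.098 ]
 [0.3803 0.2245 0.098 ]
 [0.4599 0.2199 0.098 ]]
[ 21  95 239] [ 20  97 239] [ 12 143 220]
```

Emit:
jog_arm(segments="0.004 0.0045 0 0.063 0.4 | 0 0 0.04 0 0.4 | 0 0 0.04 0 0.4 | 0 0 0.04 0 0.4 | 0 0 0.03 0 0.4 | 0 0 0.01 0 0.4 | 0 0 0 0 0.4", grip_n=50)

```text
clock: 2.95
position: [0.414, 0.2138, 0.0655]
ee_rot: [-0.101, -3.136, 0.004]
force: [-6.7, -0.0, -4.0]
width: 0.397
gripper_force: 2.9
```

Emit:
jog_arm(segments="0 0 0 0 0 | 0 0 0 0 0 | 0 0 0 0 0 | 0 0 0 0 0 | 0 0 0 0 0", grip_n=50)

```text
clock: 3.45
position: [0.4153, 0.216, 0.0683]
ee_rot: [0.099, 3.14, 0.002]
force: [-6.9, 5.0, -0.4]
width: 0.172
gripper_force: 51.9
```

```bash
python3 - <<'E'
from h import *
I,c=cam('side'); J,_=cam('wrist')
cv2.imwrite('pics/g1.png',np.hstack([cv2.resize(I[230:400,150:350],(400,340)),cv2.resize(J,(400,340))]))
E
```

```text
(no output)
```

View pics/g1.png

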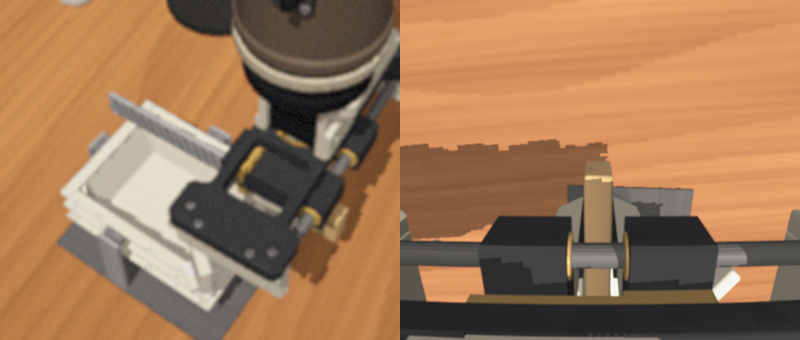

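Emit:
jog_arm(segments="0 0 -0.005 0 0 | 0 0 -0.01 0 0 | 0 0 -0.015 0 0 | 0 0 -0.03 0 0 | 0 0 -0.03 0 0 | 0 0 -0.03 0 0 | 0 0 0 0 0 | 0 0 0 0 0", grip_n=50)

```text
clock: 4.35
position: [0.417, 0.2146, 0.1885]
ee_rot: [0.102, 3.137, 0.002]
force: [0.4, -0.6, -0.8]
width: 0.171
gripper_force: 49.9
```

```bash
python3 - <<'E'
from h import *
import pickle
D={n:cam(n) for n in ['side','scene']}; pickle.dump(D,open('d2.pkl','wb'))
I=D['side'][0];J=D['scene'][0]
cv2.imwrite('pics/g2.png',np.hstack([cv2.resize(I[200:400,150:350],(400,400),interpolation=2),cv2.resize(J[100:220,300:420],(400,400),interpolation=2)]))
E
```

```text
(no output)
```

View pics/g2.png

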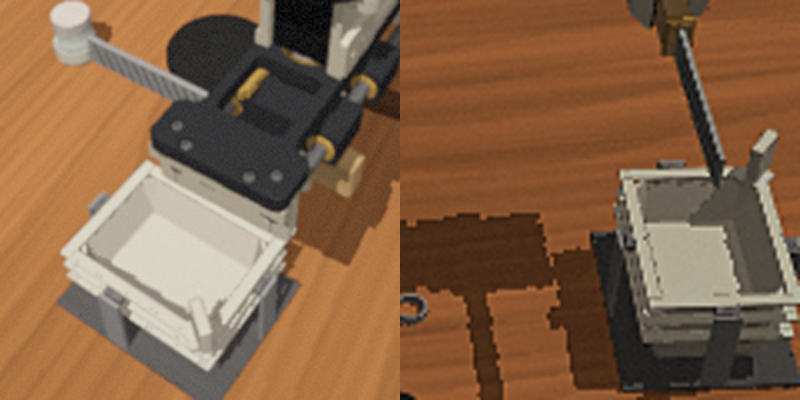

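```bash
python3 - <<'E'
from h import *
import pickle
D=pickle.load(open('d2.pkl','rb'));S=D['scene'][1];Q=D['side'][1]
s=lambda u,v:(300+(u-400)*.3,100+v*.3); q=lambda u,v:(150+u/2,200+v/2)
for n,a,b in [('tip top',(721,150),(92,37)),('tip bot',(720,185),(90,60)),('rim+x+y',(797,297),(67,247)),('rim+x-y',(640,304),(150,166)),('rim-x-y',(621,173),(288,240)),('rim-x+y',(772,177),(212,366)),('tabtop',(768,136),(196,302))]:
    print(n,tri(S,[s(*a)],Q,[q(*b)]).round(4)[0], plane(S,[s(*a)],.072)[0].round(4),plane(Q,[q(*b)],.072)[0].round(4))
# block/slot: gradient-free: brightness profile across the slot
I=D['scene'][0]; 
o=cv2.resize(I[185:250,165:225],(480,520),interpolation=2); J=D['side'][0]; o2=cv2.resize(J[150:200,300:360],(320,267),interpolation=2)
o=np.hstack([o,np.vstack([o2,np.zeros((520-267,320,3),np.uint8)])]);cv2.imwrite('pics/b.png',o)
E
```

```text
tip top [0.5771 0.204  0.2139 0.0018] [0.4273 0.2731 0.072 ] [0.6797 0.0925 0.072 ]
tip bot [0.5818 0.2055 0.1909 0.0028] [0.4617 0.2623 0.072 ] [0.6638 0.1172 0.072 ]
rim+x+y [0.5682 0.2799 0.0712 0.0046] [0.5703 0.2813 0.072 ] [0.5666 0.2782 0.072 ]
rim+x-y [0.5566 0.1835 0.0648 0.0022] [0.5622 0.18   0.072 ] [0.5536 0.1887 0.072 ]
rim-x-y [0.4324 0.198  0.0674 0.0074] [0.4406 0.1986 0.072 ] [0.4295 0.1971 0.072 ]
rim-x+y [0.4383 0.3036 0.0561 0.0119] [0.4589 0.2998 0.072 ] [0.4312 0.3043 0.072 ]
tabtop [0.4538 0.2888 0.1078 0.0062] [0.4178 0.3099 0.072 ] [0.4632 0.2704 0.072 ]
```

View pics/b.png

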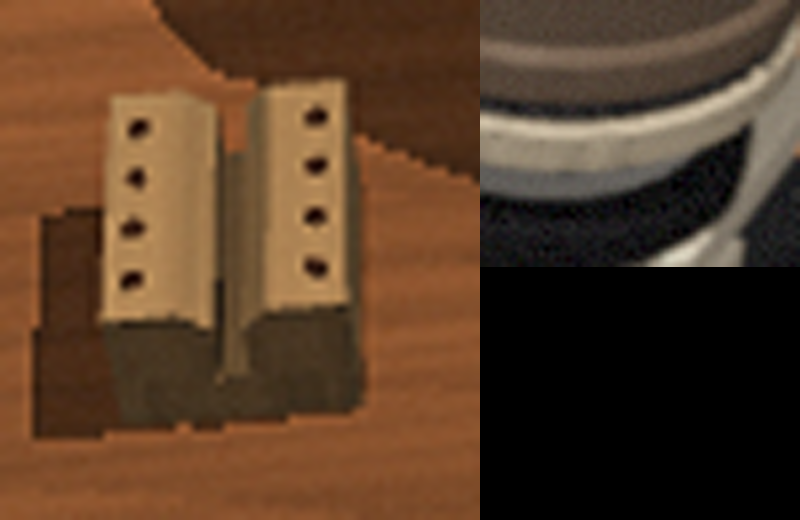

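Emit:
jog_arm(segments="-0.01 -0.02 0 0 0 | -0.02 -0.038 0 0 0 | -0.022 -0.04 0 0 0 | -0.022 -0.04 0 0 0 | -0.022 -0.04 0 0 0 | -0.022 -0.04 0 0 0 | -0.022 -0.04 0 0 0 | -0.022 -0.04 0 0 0 | -0.022 -0.04 0 0 0 | -0.02 -0.038 0 0 0")

```text
clock: 5.45
position: [0.5955, -0.1759, 0.1854]
ee_rot: [-0.101, -3.138, -0.0]
force: [0.9, -0.7, -0.8]
width: 0.168
gripper_force: 49.9
```

Emit:
jog_arm(segments="-0.008 -0.014 0 0 0 | 0 0 0 0 0 | 0 0 0 0 0 | 0 0 0 0 0")

```text
clock: 5.85
position: [0.6023, -0.186, 0.1863]
ee_rot: [-0.097, -3.139, -0.002]
force: [0.8, 0.2, -1.5]
width: 0.168
gripper_force: 49.9
```

```bash
python3 - <<'E'
from h import *
import pickle
D=pickle.load(open('d2.pkl','rb'));S=D['scene'][1]
p=lambda u,v:(165+u/8,185+v/8)
C=plane(S,[p(110,97),p(347,80),p(347,303),p(100,320)],.044);print(C.round(4).tolist(),C.mean(0).round(4))
print('slotfront',plane(S,[p(232,378)],.018).round(4))
W=cam('wrist');pickle.dump(W,open('w2.pkl','wb'))
I=W[0]; e=proj(W[1],[C.mean(0)])[0];print(e)
u,v=int(e[0])-80,int(e[1])-60;u=max(u,0);v=max(v,0);print(u,v)
cv2.imwrite('pics/w2.png',cv2.resize(I[v:v+120,u:u+160],(800,600),interpolation=2))
E
```

```text
[[0.4955, -0.2309, 0.044], [0.4982, -0.1667, 0.044], [0.5777, -0.1708, 0.044], [0.5745, -0.2347, 0.044]] [ 0.5365 -0.2008  0.044 ]
slotfront [[ 0.5772 -0.2037  0.018 ]]
[253.76643431 109.9447155 ]
173 49
```

View pics/w2.png

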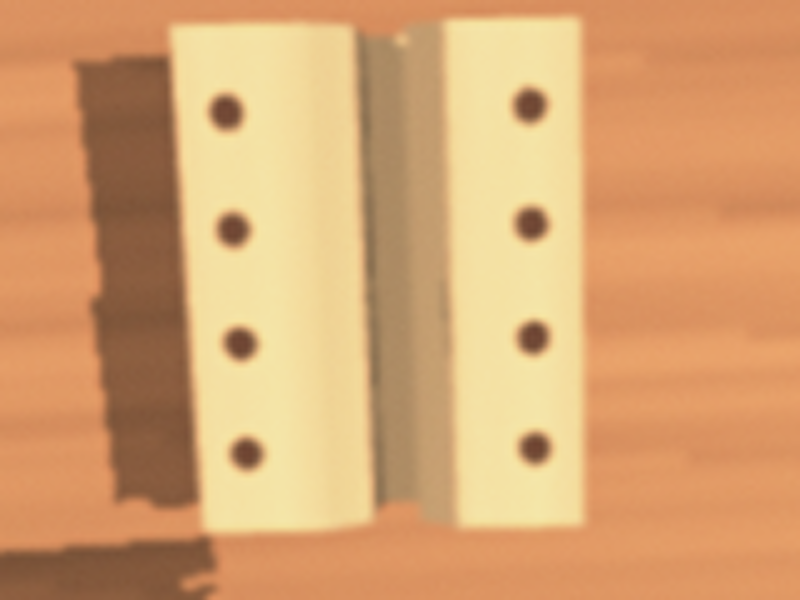

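```bash
python3 - <<'E'
from h import *
import pickle
W=pickle.load(open('w2.pkl','rb'))
p=lambda u,v:(173+u/5,49+v/5)
C=plane(W[1],[p(170,26),p(581,17),p(584,524),p(204,531)],.044);print(C.round(4).tolist(),C.mean(0).round(4))
H=plane(W[1],[p(226,112),p(247,453),p(530,105),p(535,448)],.044);print(H.round(4).tolist(),H.mean(0).round(4))
for a,b in((0,1),(2,3)): d=H[b]-H[a];print(np.arctan2(d[1],d[0]))
F=plane(W[1],[p(380,36),p(398,500)],.018);print('floor mid-ish',F.round(4).tolist())
E
```

```text
[[0.4915, -0.2339, 0.044], [0.4944, -0.1696, 0.044], [0.5743, -0.1734, 0.044], [0.5714, -0.2375, 0.044]] [ 0.5329 -0.2036  0.044 ]
[[0.5049, -0.2265, 0.044], [0.5588, -0.2288, 0.044], [0.507, -0.1784, 0.044], [0.5611, -0.1809, 0.044]] [ 0.5329 -0.2036  0.044 ]
-0.04342829819660298
-0.045962591507758624
floor mid-ish [[0.4931, -0.2029, 0.018], [0.5725, -0.2063, 0.018]]
```

Emit:
jog_arm(segments="0.034 -0.004 0 -0.017 0 | 0.034 -0.004 0 0 0 | 0.034 -0.004 0 0 0 | 0.034 -0.004 0 0 0 | 0.034 -0.004 0 0 0 | 0 0 0.04 0 0 | 0 0 0.04 0 0 | 0 0 0.035 0 0 | 0 0 0.015 0 0 | 0 0 0 0 0")

```text
clock: 6.9
position: [0.4304, -0.198, 0.0552]
ee_rot: [-0.071, -3.137, -0.002]
force: [0.3, -1.2, -0.8]
width: 0.169
gripper_force: 49.9
```

Emit:
jog_arm(segments="0 0 0 0 0 | 0 0 0 0 0")

```text
clock: 7.1
position: [0.4329, -0.1996, 0.058]
ee_rot: [0.073, 3.139, -0.001]
force: [0.0, 0.1, -0.7]
width: 0.169
gripper_force: 49.9
```

```bash
python3 - <<'E'
from h import *
D={n:cam(n) for n in ['side','scene']}
I=D['side'][0];J=D['scene'][0]
P=np.array([.5329,-.2036,.044]);a,b=[proj(D[n][1],P)[0].astype(int) for n in('side','scene')]
print(a,b)
cr=lambda I,c:cv2.resize(I[c[1]-40:c[1]+40,c[0]-40:c[0]+40],(400,400),interpolation=2)
cv2.imwrite('pics/b2.png',np.hstack([cr(I,a),cr(J,b)]))
E
```

```text
[330 167] [191 208]
```

View pics/b2.png

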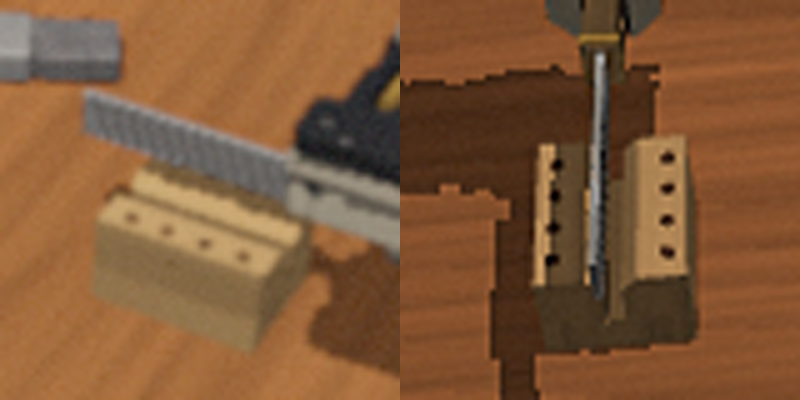

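```bash
python3 - <<'E'
from h import *
import pickle
S=pickle.load(open('d0.pkl','rb'))['scene'][1]
b=np.array([191,208]);p=lambda u,v:(b[0]-40+(u-400)/5,b[1]-40+v/5)
print('tip bottom',plane(S,[p(598,297)],.0617),'blade top tip, start',plane(S,[p(598,268),p(599,55)],.0837))
C=plane(S,[p(538,143),p(686,135),p(690,275),p(535,286)],.044);print(C.round(4).tolist(),C.mean(0))
print('floor front',plane(S,[p(614,320)],.018))
H=plane(S,[p(557,164),p(552,260),p(667,157),p(668,252)],.044);print(H.round(4).tolist(),H.mean(0))
E
```

```text
tip bottom [[ 0.59964359 -0.20618284  0.0617    ]] blade top tip, start [[ 0.60313305 -0.20357922  0.0837    ]
 [ 0.4835741  -0.19952895  0.0837    ]]
[[0.4939, -0.2312, 0.044], [0.4982, -0.167, 0.044], [0.5782, -0.1696, 0.044], [0.5752, -0.2337, 0.044]] [ 0.5363705  -0.20035307  0.044     ]
floor front [[ 0.57649409 -0.20412191  0.018     ]]
[[0.5075, -0.2232, 0.044], [0.5619, -0.2264, 0.044], [0.5101, -0.1759, 0.044], [0.5643, -0.178, 0.044]] [ 0.53595762 -0.20088028  0.044     ]
```

Emit:
jog_arm(segments="0.004 0.0013 0 0 0 | 0 0 0.01 0 0 | 0 0 0.01 0 0 | 0 0 0 0 0")

```text
clock: 7.6
position: [0.4269, -0.1978, 0.0352]
ee_rot: [-0.073, -3.138, -0.001]
force: [-0.4, 0.1, -1.7]
width: 0.17
gripper_force: 49.9
```

Emit:
jog_arm(segments="0 0 0.007 0 0 | 0 0 0.007 0 0 | 0 0 0.005 0 0 | 0 0 0 0 0 | 0 0 0 0 0")

```text
clock: 8.1
position: [0.4279, -0.1981, 0.0176]
ee_rot: [-0.074, -3.14, -0.0]
force: [0.7, 0.3, -1.6]
width: 0.172
gripper_force: 49.9
```

Emit:
jog_arm(segments="0 0 0.002 0 0 | 0 0 0.002 0 0 | 0 0 0 0 0 | 0 0 0 0 0")

```text
clock: 8.5
position: [0.4282, -0.1983, 0.014]
ee_rot: [0.074, 3.14, -0.0]
force: [-0.1, 1.1, 1.6]
width: 0.173
gripper_force: 49.9
```

Emit:
jog_arm(segments="0 0 0 0 0.1 | 0 0 0 0 0.4 | 0 0 0 0 0.4 | 0 0 0 0 0.4 | 0 0 0 0 0.4")

```text
clock: 9.0
position: [0.428, -0.1982, 0.0137]
ee_rot: [-0.074, -3.141, -0.0]
force: [0.3, -0.3, -0.0]
width: 0.39
gripper_force: 0.0
```

```bash
python3 - <<'E'
from h import *
D={n:cam(n) for n in ['side','scene']}
I=D['side'][0];J=D['scene'][0];a,b=(330,167),(191,208)
cr=lambda I,c:cv2.resize(I[c[1]-40:c[1]+40,c[0]-40:c[0]+40],(400,400),interpolation=2)
cv2.imwrite('pics/b3.png',np.hstack([cr(I,a),cr(J,b)]))
E
```

```text
(no output)
```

View pics/b3.png

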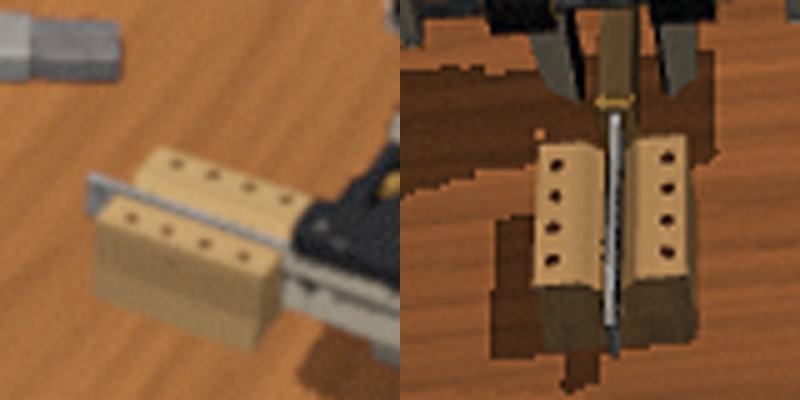

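Emit:
jog_arm(segments="0 0 -0.01 0 0.4 | 0 0 -0.03 0 0.4 | 0 0 -0.04 0 0.4 | 0 0 -0.04 0 0.4 | 0 0 -0.04 0 0.4 | 0 0 -0.04 0 0.4")

```text
clock: 9.7
position: [0.4275, -0.1979, 0.2163]
ee_rot: [0.073, 3.14, -0.0]
force: [0.6, -0.0, -0.1]
width: 0.399
gripper_force: 0.0
```

Emit:
jog_arm(segments="-0.015 0.0446 0 0 0.4 | -0.015 0.0446 0 0 0.4 | -0.015 0.0446 0 0 0.4 | -0.015 0.0446 0 0 0.4 | -0.015 0.0446 0 0 0.4 | -0.015 0.0446 0 0 0.4 | -0.015 0.0446 0 0 0.4 | -0.015 0.0446 0 0 0.4 | -0.015 0.0446 0 0 0.4 | -0.015 0.0446 0 0 0.4")

```text
clock: 10.7
position: [0.599, 0.2419, 0.2146]
ee_rot: [0.074, 3.14, -0.0]
force: [0.0, -0.2, 0.4]
width: 0.398
gripper_force: 0.0
```

Emit:
jog_arm(segments="0 0 0 0 0.4 | 0 0 0 0 0.4 | 0 0 0 0 0.4")

```text
clock: 11.0
position: [0.5986, 0.2389, 0.214]
ee_rot: [-0.075, -3.141, 0.002]
force: [-0.5, 0.5, 0.0]
width: 0.404
gripper_force: 0.0
```

```bash
python3 - <<'E'
from h import *
import pickle
W=cam('wrist');pickle.dump(W,open('w3.pkl','wb'));cv2.imwrite('pics/w3.png',W[0])
I,c=W
h=cv2.cvtColor(I,cv2.COLOR_BGR2HSV)
m=((h[...,1]<70)&(h[...,2]>110)).astype(np.uint8)
e=proj(c,[[.5016,.241,.072]])[0];print('exp center',e, proj(c,[[.436,.292,.102]]))
n,l,st,_=cv2.connectedComponentsWithStats(m)
for i in range(1,n):
    if st[i,4]>60: print(i,st[i])
y,x=e.astype(int)[::-1]
for r in range(max(y-75,0),y+80,5): print(''.join('%d'%min(9,v//28) for v in I[r,x-75:x+95:2].min(1)))
E
```

```text
exp center [273.92986716  67.9101807 ] [[345.37825163 -41.49984002]]
1 [  196     0   151   162 18692]
35 [ 60  47  25  26 223]
37 [ 195  245   39   53 1070]
38 [ 321  245   39   53 1088]
41 [249 284  68  15 726]
44 [ 196  313  151   13 1699]
45 [ 25 328  38  17 519]
46 [ 251  331   86   35 2673]
47 [  11  415  352    5 1047]
2122247778875444444333333333333333333333333333332222222222234422222247888743333333333
1211137777765554444333333333333333333333333322222222222222222232224788874333333333333
1111137778865555555533333333333333333333222222222222222222222233478888863333333333333
1111147778865555555568888888888888888754444444444443333333333333358888742223222222232
11111477788655555555688888888778
[... 1503 characters left out ...]
222222222222
1221137777755555555677777777777777777777777787787544443333333477877422333333323333333
1111137777765555555677777777777777777777777778777544443333333578887333333333333333333
1111137777765555555677777777777777777777777777778644443333333678786322222222322223222
1111137777765555555555555555555555555555555666665444443333333688885222222222222232222
1121137777767655555555555555555555555555555555555555444444444788885222222222222232222
1111137777754676555555555555555555555555555555555555544444654788873333333333333333333
1112137777777777887777777777777777777766666666555555554567666777873222322222222222222
3333337777777777777777777777777777777777777777777787888888888888862222222222222222222
```

Emit:
jog_arm(segments="0.035 0 -0.015 0 0.4 | 0.04 0 -0.015 0 0.4 | 0 0 0 0 0.4 | 0 0 0 0 0.4 | 0 0 0 0 0.4")

```text
clock: 11.55
position: [0.5246, 0.2423, 0.2439]
ee_rot: [0.077, 3.14, -0.001]
force: [0.6, -0.2, -0.5]
width: 0.403
gripper_force: 0.0
```

```bash
cat > m.py <<'E'
from h import *
import pickle
W=cam('wrist');pickle.dump(W,open('w4.pkl','wb'))
I,c=W
h=cv2.cvtColor(I,cv2.COLOR_BGR2HSV)
e=proj(c,[[.5016,.241,.072]])[0];print('exp center',e, proj(c,[[.446,.290,.102]]))
g=I.min(2).astype(int)
y,x=e.astype(int)[::-1]
for r in range(max(y-110,0),y+75,4): print(r,''.join('%d'%min(9,v//28) for v in g[r,x-75:x+105:2]))
print(x-75)
E
python3 m.py
```

```text
exp center [274.46131726 153.88546097] [[331.70618858  88.97904612]]
43 333333333333333333333333333333333333333333333333333333333333333333333333333333333333333333
47 333333333333333333333333333333333333333333333333333333333333333333333333333333333333333333
51 333333333333333333333333333333333333333333333333333333333333333333333333333333333333333333
55 333333333333333333333333333333333333333333333333333333333333333333333333333333333333333333
59 333333333333333333333333333333333333333333333333333333333333333333333333333333333333333333
63 333333333333333333333333333333333333333333333333333333333333333333333333333333333333333333
67 333333333333333333333333333333333333333333333333333333333333333333333333333333333333333333
71 333333333323333333333333333556666666643333333333333333333333333333333333333333333333333333
75 333333333223222222222222222355444444333333333344434333333333333333333333333333333333333333
79 33333333325766666665555445555544444443333333333
[... 2857 characters left out ...]
8884333333333333333333333333333
203 333333333345787766666666666666666666666666666666665444444688884333333333333333333333333333
207 333333333344687567665666666666666666666666666666666544466788773222322222222222222222222333
211 333333333345588888888877777777766666665666655555656556766788863333333333333333333333333333
215 333333333345588888888888888888888888888888888888888888888888863333333333333333333333333333
219 333333333222233344444555556677777777777888888888888888888888853333333333333333333333333333
223 333333233233333333333333333333335544455433333333333333333334433333333333333333333333333333
227 333333333333333333333333333333356666666543333333333333333333333333333333333333333333333333
199
```

```bash
cat > f.py <<'E'
from h import *
import pickle
I,c=pickle.load(open('w4.pkl','rb')); g=cv2.GaussianBlur(I.min(2),(3,3),0).astype(float)
def cross(line,th):  # last index where line crosses below th going outward from start
    i=np.where(line<th)[0]
    if len(i)==0 or i[0]==0: return None
    i=i[0]; return i-1+(line[i-1]-th)/(line[i-1]-line[i])
E={'right':[],'bot':[],'left':[],'top':[]}
for r in range(115,205,3):
    seg=g[r]; st=max(np.where(seg[290:345]>200)[0])+290; k=cross(seg[st:st+12],150)
    if k is not None:E['right'].append((st+k,r))
    s=[x for x in range(215,240) if seg[x]>195]
    if s:
        k=cross(seg[s[0]:s[0]-12:-1],178); 
        if k is not None:E['left'].append((s[0]-k,r))
for x in range(230,318,3):
    col=g[:,x]; st=max(np.where(col[205:224]>185)[0])+205; k=cross(col[st:st+10],150)
    if k is not None:E['bot'].append((x,st+k))
    w=np.where(col[76:92]>190)[0]
    if len(w) and x<300:
        st=w[0]+76; k=cross(col[st:st-10:-1],150)
        if k is not None:E['top'].append((x,st-k))
L={}
for n,p in E.items():
    P=plane(c,p,.072)[:,:2]; a=1 if n in('bot','top') else 0
    dep,ind=(P[:,0],P[:,1]) if a else (P[:,1],P[:,0])
    keep=np.ones(len(P),bool)
    for _ in range(4):
        f=np.polyfit(ind[keep],dep[keep],1); r=np.abs(np.polyval(f,ind)-dep); keep=r<max(.0008,1.5*np.median(r))
    print(n,len(P),keep.sum(),'yaw',round(float(-f[0] if a else f[0]),4),'at centre',np.polyval(f,.241 if a else .5).round(4),'rms',r[keep].std().round(5)); L[n]=f
E
python3 f.py
```

```text
right 30 29 yaw -0.0955 at centre 0.29 rms 0.00018
bot 30 29 yaw -0.0973 at centre 0.5678 rms 0.00016
left 30 24 yaw -0.0572 at centre 0.1906 rms 0.00021
top 24 24 yaw -0.0938 at centre 0.4363 rms 0.00011
```

```bash
python3 - <<'E'
from h import *
import pickle
I,c=pickle.load(open('w4.pkl','rb')); Q=pickle.load(open('d2.pkl','rb'))['side'][1]
C=np.array([.449,.2896,.102]);d=np.array([-.728,.682,0]);n=np.array([.682,.728,0])
P=np.array([C+a*.013*d+b*.0045*n for a in(-1,1) for b in(-1,1)]);print(proj(c,P).round(1).tolist()); print('side crop',((proj(Q,P)-[150,200])*2).round(0).tolist())
g=I.min(2)
for r in range(72,112,2): print(r,' '.join('%3d'%v for v in g[r,306:352:2]))
E
```

```text
[[316.3, 101.8], [324.5, 109.2], [338.1, 76.2], [346.4, 83.9]]
side crop [[199.0, 294.0], [186.0, 298.0], [211.0, 329.0], [197.0, 334.0]]
72  87  85  85  86  88  88  90  89  90  89  91  91  90  91  92  92  91  92  93  94  92  93  94
74  96  94  93  98  97  95  96  92  94  94  93  92  91  95  94  92  93  95  93  94  94  94  94
76 110 111 108 111 110 109 110 109 113 110 107 106 110 106  92  93  92  91  93  93  92  94  93
78 109 111 109 110 110 110 112 112 117 114 109 112 114 109 104 145 170 118  91  93  93  94  93
80 108 109 106 109 111 110 113 116 136 129 113 111 113 112 144 213 232 206 128  94  95  96  95
82 145 144 126 117 115 114 120 135 146 145 132 114 110 135 203 231 235 234 217 126  94  95  96
84 231 227 183 146 145 142 141 147 147 146 135 112 127 193 230 234 235 236 236 169  95  95  96
86 224 169 151 147 148 148 147 145 146 139 115 122 185 228 233 234 235 236 222 134  93  96  95
88 163 144 145 145 147 145 147 146 143 117 116 175 226 234 234 235 236 225 149  95  94  94  95
90 147 145 144 146 145 146 146 143 121 115 164 222 234 234 235 235 228 162  96  92  93  93  93
92 130 134 1
[... 379 characters left out ...]
  96 131 114 111 183 229 233 232 232 231 217 222 194 108  96  98  99  99  98  99  99
102  76  82  82  93  95 102 191 231 233 232 230 218 223 201 119  96  98  98  98  99  97  99  98
104 122 111 108 107 106 100 125 197 230 231 219 224 232 125  94  97  97  98  95  96  96  96  94
106 130 116 116 115 115 114 123 146 190 217 217 238 225 104  92  94  93  92  92  92  93  91  92
108 131 116 114 117 115 115 121 171 206 223 236 234 204  98  91  93  91  94  92  92  93  92  92
110 129 115 115 114 115 116 113 149 230 235 235 214 184  95  93  93  94  94  92  94  93  93  94
```

Emit:
jog_arm(segments="0.039 0.0218 0 0 0.4 | 0.039 0.0218 0 0 0.4 | 0 0 0 0.1406 0.4 | 0 0 0 0.1406 0.4 | 0 0 0 0.1406 0.4 | 0 0 0 0.1406 0.4 | 0 0 0 0.1406 0.4 | 0 0 0 0 0.4 | 0 0 0 0 0.4 | 0 0 0 0 0.4")

```text
clock: 12.6
position: [0.4482, 0.2909, 0.2435]
ee_rot: [-1.146, -2.925, 0.001]
force: [-0.5, 0.7, -0.2]
width: 0.396
gripper_force: 0.0
```

Emit:
jog_arm(segments="0 0 0.04 0 0.4 | 0 0 0.04 0 0.4 | 0 0 0.04 0 0.4 | 0 0 0.03 0 0.4 | 0 0 0.0165 0 0.4 | 0 0 0 0 0.4 | 0 0 0 0 0.4", grip_n=20)

```text
clock: 13.3
position: [0.4482, 0.2911, 0.0776]
ee_rot: [-1.149, -2.924, -0.0]
force: [1.2, 0.9, 0.5]
width: 0.403
gripper_force: 0.0
```

Emit:
jog_arm(segments="0 0 0 0 0 | 0 0 0 0 0 | 0 0 0 0 0 | 0 0 0 0 0 | 0 0 0 0 0", grip_n=20)

```text
clock: 13.8
position: [0.4478, 0.2908, 0.0777]
ee_rot: [1.151, 2.923, -0.0]
force: [-2.7, -1.0, 6.9]
width: 0.094
gripper_force: 20.0
```

Emit:
jog_arm(segments="0 0 -0.004 0 0 | -0.0005 0 -0.004 0 0 | -0.0005 0 -0.004 0 0 | -0.0005 0 -0.004 0 0 | 0 0 0 0 0", grip_n=20)

```text
clock: 14.3
position: [0.4491, 0.2902, 0.0938]
ee_rot: [1.15, 2.923, 0.001]
force: [-2.0, 0.4, -1.4]
width: 0.097
gripper_force: 20.0
```

Emit:
jog_arm(segments="-0.0005 0 -0.003 0 0 | -0.0005 0 -0.003 0 0 | -0.0005 0 -0.003 0 0 | 0 0 0 0 0 | 0 0 0 0 0", grip_n=20)

```text
clock: 14.8
position: [0.4504, 0.289, 0.1024]
ee_rot: [1.151, 2.923, 0.001]
force: [0.2, 0.0, -1.2]
width: 0.095
gripper_force: 20.0
```

```bash
cat > rim.py <<'E'
from h import *
import sys
D={n:cam(n) for n in('side','scene')}
t=sys.argv[1]
for n in D: cv2.imwrite(f'pics/{t}_{n}.png',D[n][0])
I,c=D['side'];g=I.min(2)
P=np.array([[.57,.28,.072],[.555,.185,.072],[.435,.198,.072]])
e=proj(c,P);print('side nominal +x+y,+x-y,-x-y',e.round(1).tolist())
for (x,y) in e[:2].astype(int):
    for r in range(y-16,y+14,2): print(r,' '.join('%3d'%v for v in g[r,x-10:x+14:2]))
    print(x-10)
E
python3 rim.py p1
```

```text
side nominal +x+y,+x-y,-x-y [[180.9, 323.5], [225.5, 281.0], [290.3, 318.9]]
307  61  62  61  61  66  68  60  58  60  63  64  57
309  61  58  61  63  62  64  60  61  57  54  52  41
311  59  62  62  60  64  64  59  48  35  39  35  41
313  56  66  63  61  63  58  61  34  41  39  46  43
315  64  61  63  63  56  59  62  40  47  62  68  67
317  64  61  56  60  64  68  66  45  73  79  81  73
319  60  63  60  62  61  63  59  64  80  72  75  65
321  62  64  61  62  59  63  62  49  77 119 109 111
323  56  62  64  61  64  62  63  74 194 211 208 151
325  59  64  62  64  61  66  65  63 194 210 211 210
327  58  60  64  61  67  64  58  55 157 211 209 204
329  59  60  60  58  58  62  61  55 135 208 203 206
331  61  61  63  57  60  62  64  60 111 207 194 177
333  58  61  56  58  62  60  59  56  71 199 218 212
335  63  59  62  62  62  61  61  60  62 193 216 215
170
264  62  64  63  67  64  64  62  64  68  66  65  62
266  66  62  62  65  65  66  64  64  67  63  64  60
268  67  59  67  68  63  65  67  64  64  65  65  65
270  70  60  62  61  66  57  65  66  65  66  61  62
272  66  66  58  64  69  64  59  65  64  64  61  63
274  80  74  60  62  61  57  64  57  61  68  65  63
276  91  93  91  83  77  73  71  67  64  60  63  65
278  73  77  83  92  90  96  92  91  90  92  92  92
280  63  62  68  70  73  76  85  90  98  97  98  98
282  68  52  63  64  68  67  62  63  71  70  71  70
284 169 149  91  58  55  60  57  64  62  64  65  64
286 154 177 180 164 142 108  81  49  52  49  46  45
288 128 135 150 165 176 181 179 168 168 165 148 139
290  93 127 136 133 133 141 138 156 163 170 176 178
292  33  42  81 104 130 131 135 131 130 131 133 131
215
```

```bash
cat > cmp.py <<'E'
from h import *
import pickle,sys
A=pickle.load(open('d2.pkl','rb'))['scene'][0]; B=cv2.imread(f'pics/{sys.argv[1]}_scene.png'); c=pickle.load(open('d2.pkl','rb'))['scene'][1]
C=np.array([.502,.2398,0]);ya=-.0955;Rz=R.from_euler('z',ya).as_matrix()
L=np.array([[65,-50,72],[65,50,72],[-65,-50,72],[-65,50,72]])/1000
P=L@Rz.T+C; print(proj(c,P).round(1).tolist()); P[:,2]+=.01; print('+10mm',proj(c,P).round(1).tolist())
ga,gb=A.min(2),B.min(2)
for x in (374,378,382,388,406,410,414):
    print(x,'A',' '.join('%3d'%v for v in ga[172:204,x])); print(x,'B',' '.join('%3d'%v for v in gb[172:204,x]))
E
python3 cmp.py p1
```

```text
[[373.7, 190.9], [420.2, 189.4], [364.4, 149.6], [407.7, 148.3]]
+10mm [[374.3, 187.7], [421.2, 186.2], [365.0, 146.4], [408.5, 145.1]]
374 A 122 125 152 155 151 150 151 150 148 150 149 150 153 155 159 169 154  93  79  66  49  83 120  78  83  73  53  73  83  82  74  20
374 B 153 150 152 151 153 161 163 176 151 111  68  62  51  78  76  77  78  77  79  80  81  79  70  81  84  74  56  75  87  85  74  20
378 A 147 148 147 148 148 150 147 150 146 149 151 153 153 151 145 113 137 124 151 151  76  72  82  79  82  65  57  83  83  82  68  45
378 B  72  54  54  58 119 116 110 111 113 122 134 168 154 154 154 125 155 152  88  80  87  84  88  82  85  68  56  85  86  81  69  44
382 A 147 145 147 147 150 148 147 146 147 151 145 149 146 147 148 148 148 154 152 156  59  45  76  84  83  77  43  78  81  82  56  45
382 B  80  82  83  84  82  81  76  86 156 153 149 149 148 150 143 152 153 161  43  41  47  53  80  85  86  75  48  81  84  84  62  47
388 A 145 148 147 145 147 148 148 149 146 149 148 148 148 149 147 148 150 158 151 157  40  49  91  83  81  51  55  92  80  79  55  49
388 B 158 152 153 148  73 
[... 211 characters left out ...]
69  31  63  84  83  68  49  51
406 B  65  73  72  79  82  84  84  82  86  84  80  77  89 159 156 163  41  42  46  51  68  69  88  83  70  34  63  86  84  66  47  52
410 A  60  65  65  65  66  64  64  65  64  65  65  66  65  68  62  63 118 158 154  66  47  68  82  82  58  49  75  80  80  79  57  59
410 B  63  64  67  66  64  64  66  64  61  67  64  65 106 159 155 155  34  45  47  50  62  75  81  81  64  50  76  83  85  80  59  64
414 A 153 153 150 151 156 154 160 172 145  76  58  51  62  65 125 168 160 154 156  52  63 100  74  75  86 169 144 159  78  54  57  61
414 B  69  62  61  61  64  64  66  66  63  65  57  73 141 156 147  98 170 173 145  68  70 161 159 163  82 172 145 162  81  53  59  59
```

Emit:
jog_arm(segments="0 0 -0.002 0 0 | 0 0 0 0 0 | 0 0 0 0 0", grip_n=20)

```text
clock: 15.2
position: [0.4502, 0.289, 0.1043]
ee_rot: [1.15, 2.923, 0.0]
force: [-1.1, -0.3, -0.9]
width: 0.097
gripper_force: 20.0
```

```bash
python3 rim.py p2 >/dev/null; cat > h2.py <<'E'
from h import *
import pickle,sys
# rim edge fits: scene image, front (+x) rim lower boundary and back (-x) rim upper boundary vs column, before and after
t=sys.argv[1]
A=pickle.load(open('d2.pkl','rb'))['scene'][0]; B=cv2.imread(f'pics/{t}_scene.png')
for n,I in(('A',A),('B',B)):
    g=I.min(2).astype(int)
    fr=[];bk=[]
    for x in range(374,418,2):
        w=[r for r in range(182,196) if g[r,x]>120]; fr.append(max(w) if w else 0)
    for x in range(362,404,2):
        w=[r for r in range(130,160) if g[r,x]>120]; bk.append(min(w) if w else 0)
    print(n,'front 374..',fr);print(n,'back 362..',bk)
A=pickle.load(open('d2.pkl','rb'))['side'][0]; B=cv2.imread(f'pics/{t}_side.png')
for n,I in(('A',A),('B',B)):
    g=I.min(2).astype(int)
    print(n,'side lower-left rim edge first bright col per row',[(r,next((x for x in range(170,262) if g[r,x]>150),0)) for r in range(300,392,4)])
E
python3 h2.py p2
```

```text
A front 374.. [188, 191, 191, 191, 191, 191, 191, 191, 191, 191, 191, 191, 191, 191, 190, 190, 190, 190, 190, 190, 190, 195]
A back 362.. [0, 0, 151, 151, 151, 151, 151, 151, 151, 151, 151, 151, 151, 151, 151, 132, 138, 145, 150, 0, 0]
B front 374.. [0, 189, 189, 189, 188, 188, 188, 188, 188, 188, 187, 187, 187, 187, 187, 187, 186, 186, 186, 194, 195, 195]
B back 362.. [0, 0, 0, 0, 0, 0, 0, 0, 0, 0, 0, 0, 0, 0, 0, 0, 0, 0, 0, 0, 0]
A side lower-left rim edge first bright col per row [(300, 204), (304, 200), (308, 196), (312, 193), (316, 189), (320, 185), (324, 181), (328, 183), (332, 182), (336, 184), (340, 187), (344, 193), (348, 201), (352, 206), (356, 216), (360, 217), (364, 222), (368, 228), (372, 234), (376, 240), (380, 246), (384, 252), (388, 0)]
B side lower-left rim edge first bright col per row [(300, 197), (304, 255), (308, 235), (312, 234), (316, 206), (320, 194), (324, 186), (328, 187), (332, 187), (336, 188), (340, 0), (344, 0), (348, 200), (352, 205), (356, 0), (360, 216), (364, 229), (368, 170), (372, 176), (376, 240), (380, 246), (384, 252), (388, 0)]
```

Emit:
jog_arm(segments="0 0 -0.003 0 0 | 0 0 0 0 0 | 0 0 0 0 0 | 0 0 0 0 0", grip_n=20)

```text
clock: 15.7
position: [0.4501, 0.2889, 0.1072]
ee_rot: [1.15, 2.923, -0.0]
force: [0.2, 0.3, -1.1]
width: 0.096
gripper_force: 20.0
```

```bash
python3 rim.py p3 >/dev/null; python3 h2.py p3 | grep front
```

```text
A front 374.. [188, 191, 191, 191, 191, 191, 191, 191, 191, 191, 191, 191, 191, 191, 190, 190, 190, 190, 190, 190, 190, 195]
B front 374.. [0, 187, 188, 188, 187, 187, 187, 187, 187, 187, 186, 186, 186, 186, 186, 186, 194, 185, 185, 195, 195, 195]
```

Emit:
jog_arm(segments="0 0 0 0 0 | 0 0 0 0 0 | 0 0 -0.005 0 0 | 0 0 -0.005 0 0 | 0 0 -0.005 0 0 | 0 0 -0.005 0 0 | 0 0 -0.005 0 0 | 0 0 0 0 0", grip_n=60)

```text
clock: 16.6
position: [0.4505, 0.2893, 0.1331]
ee_rot: [1.15, 2.923, 0.002]
force: [0.4, -1.0, -0.9]
width: 0.092
gripper_force: 60.0
```

Emit:
jog_arm(segments="0 0 -0.01 0 0 | 0 0 -0.015 0 0 | 0 0 -0.02 0 0 | 0 0 -0.02 0 0 | 0 0 -0.02 0 0 | 0 0 -0.02 0 0 | 0 0 -0.01 0 0 | 0 0 -0.005 0 0 | 0 0 0 0 0", grip_n=60)

```text
clock: 17.5
position: [0.4502, 0.289, 0.2524]
ee_rot: [1.15, 2.923, 0.0]
force: [0.5, 1.0, -1.3]
width: 0.095
gripper_force: 60.0
```

Emit:
jog_arm(segments="-0.008 -0.004 0 0 0 | -0.018 -0.008 0 0 0 | -0.026 -0.012 0 0 0 | -0.03 -0.013 0 0 0 | -0.03 -0.014 0 0 0 | -0.03 -0.014 0 0 0 | -0.03 -0.014 0 0 0 | -0.03 -0.013 0 0 0 | -0.022 -0.01 0 0 0 | -0.012 -0.005 0 0 0")

```text
clock: 18.5
position: [0.55, 0.0463, 0.2511]
ee_rot: [-1.155, -2.92, 0.003]
force: [-0.3, 0.8, -0.1]
width: 0.087
gripper_force: 60.0
```

Emit:
jog_arm(segments="0 0 0 0 0 | 0 0 0 0 0 | 0 0 0 0 0 | 0 0 0 0 0 | 0 0 0 0 0")

```text
clock: 19.0
position: [0.5497, 0.0508, 0.2523]
ee_rot: [1.148, 2.924, 0.0]
force: [0.6, 0.2, -0.4]
width: 0.097
gripper_force: 60.0
```

```bash
python3 - <<'E'
from h import *
import pickle
D={n:cam(n) for n in('side','scene')}; pickle.dump(D,open('d5.pkl','wb'))
O=pickle.load(open('d2.pkl','rb'))
s=arm.observe();print(s['joints'].round(2),s['position'])
I,c=D['scene'];g=I.min(2);h=cv2.cvtColor(I,cv2.COLOR_BGR2HSV)
e=proj(c,[.604,0,.2])[0];print(e)
x,y=e.astype(int)
for r in range(y-60,y+60,3): print(r,''.join('%d'%min(9,v//22) for v in g[r,x-70:x+70:2]))
print(x-70)
I,c=D['side'];g=I.min(2);e=proj(c,[.604,0,.2])[0];x,y=e.astype(int);print(e)
for r in range(y-50,y+70,3): print(r,''.join('%d'%min(9,v//22) for v in g[r,x-80:x+80:2]))
print(x-80)
E
```

```text
[-0.11  0.3  -0.11  1.71  0.04  1.13  0.6 ] [0.5497838  0.05034075 0.25232341]
[292.71417377 170.17702209]
110 2222221222222222111222212121222222222221222220000000111111122100000000
113 2122221122222222222222222222222222222222222220002100022201111022220002
116 2222222222222222222222222212222222222222222220002222222222211111222333
119 2222222222222222212222212122222222222222222220242222233221222221220332
122 2222112122212222222222222222222222222222222224322222122112112222222312
125 2211222222222222222222222222222222222221222222212222332222222221132222
128 2222222222222222222222212221122121121221222222212222222222221222121122
131 22222222222222222222221222222233344333333333422022211211221111211222
[... 5136 characters left out ...]
1111112222222222
191 22322222222345677765321113322332323222211111111111111111121111111111111111122221
194 32322322232222233332112233233323323333221112111111111111111111111111111111111112
197 33322222332322222223222332333322233222332211111111111111111111111112111111111222
200 22246665422332222332233223333232332232222322211111111111111111111111111111111222
203 26888888873322233333332333333333322332233332322111111111111111011111111111112222
206 68888888883222333333333333322332323232323222222211111111111111111111122222332322
209 68888888863223323323332233223233233221111111111111111111111111111122322222232222
212 36788876543111223333333332333323321111111111111110001222222222212333222223222222
175
```

```bash
python3 - <<'E'
from h import *
import pickle
D=pickle.load(open('d5.pkl','rb'));S=D['scene'][1];Q=D['side'][1]
print(tri(S,[(325,179),(268,186)],Q,[(206,132),(247,112)]).round(4))
# predicted corners for tilt t (tab up), rotating about grasp
Rz=R.from_euler('z',-.0955).as_matrix()
L=np.array([[65,-50,36],[65,50,36],[-65,-50,36],[0,0,0]])/1000-np.array([-57.5,44.5,60])/1000
n=np.array([.61,.79,0])
for t in(0,.1,.15,.2,.3):
    for sg in(1,):
        P=(R.from_rotvec(sg*t*n).apply(L))@Rz.T+np.array([.5497,.0505,.2713])
        print(t,P[[0,1,3]].round(3).tolist(),proj(S,P[:3]).round(0).tolist(),proj(Q,P[:3]).round(0).tolist())
E
```

```text
[[ 0.6685  0.0466  0.2344  0.0012]
 [ 0.6559 -0.055   0.2219  0.006 ]]
0 [[0.663, -0.055, 0.247], [0.672, 0.044, 0.247], [0.603, 0.001, 0.211]] [[267.0, 177.0], [325.0, 176.0], [265.0, 128.0]] [[242.0, 99.0], [204.0, 124.0], [305.0, 120.0]]
0.1 [[0.66, -0.053, 0.232], [0.67, 0.046, 0.238], [0.598, 0.005, 0.204]] [[268.0, 183.0], [325.0, 178.0], [266.0, 130.0]] [[243.0, 108.0], [205.0, 130.0], [306.0, 124.0]]
0.15 [[0.659, -0.052, 0.224], [0.669, 0.047, 0.234], [0.596, 0.007, 0.201]] [[269.0, 185.0], [326.0, 180.0], [266.0, 130.0]] [[243.0, 112.0], [206.0, 132.0], [306.0, 126.0]]
0.2 [[0.657, -0.05, 0.217], [0.667, 0.049, 0.229], [0.593, 0.01, 0.198]] [[270.0, 187.0], [326.0, 181.0], [267.0, 131.0]] [[244.0, 116.0], [206.0, 135.0], [306.0, 127.0]]
0.3 [[0.652, -0.046, 0.203], [0.664, 0.052, 0.221], [0.587, 0.015, 0.193]] [[272.0, 190.0], [327.0, 182.0], [268.0, 131.0]] [[245.0, 125.0], [208.0, 141.0], [307.0, 131.0]]
```

Emit:
jog_arm(segments="0 0 0 0 0 | 0 0 0 0 0 | 0 0 0 0 0 | 0 0 0 0 0 | 0 0 0 0 0 | 0 0 0 0 0")

```text
clock: 19.7
position: [0.5499, 0.0498, 0.2522]
ee_rot: [1.15, 2.923, 0.0]
force: [-0.4, 0.2, -0.6]
width: 0.095
gripper_force: 60.0
```

```bash
python3 - <<'E'
from h import *
import pickle
A=pickle.load(open('d5.pkl','rb'))
for n in('scene','side'):
    d=cv2.absdiff(cam(n)[0],A[n][0]).max(2); print(n,(d>40).sum())
print(arm.sign_off())
E
```

```text
scene 390
side 18
the job is handed in; nothing more can be done
None
```

I handed in the job at about 20 s, with no verdict back: the file is released in the slot and the top tray, peeled tab corner first, is held by its tab about 20 cm over the pad, steady but tilted about 0.15 rad (limit 0.25).

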